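# Reel off the wire feeder, cover held open

## Task

The reel on the bench wire feeder is finished: slide it straight up off its spindle while the cover is still shut, and stand it upright in the blue tray, setting it down rather than dropping it. Then open the feeder's cover, which has a pull at its front, and hold it open at 60 degrees so that I can get at the drive rolls; the cover falls shut by itself, so finish while still holding it there. Leave the full reel, the screwdriver and the tin where they are.

Things in the scene. Friction and masses are not known exactly. Their poses are not given: they have to be found in the camera images.
- feeder: Bench wire feeder, fixed: teal case 170 mm deep (its x), 200 wide (its y), 100 high, with a grey hinged cover 22 mm thick on top. Origin under the case's centre, on the bench; x points from the front (black panel and pull, roughly facing the robot) to the hinged back. Two knobs stand 12 mm out of the front, 46 mm up; bushings up to 30 mm out of the left and right sides, 67 mm up.
- cover (a joint): Opening angle of the feeder's cover: 0 shut, growing as its front edge rises, stop at 1.4 rad; 60 degrees is 1.047 rad. Nothing keeps it open: its weight (about 0.45 kg) and a light closing spring shut it from any angle; holding it takes about 1.5 to 3 N at the pull.
- cover_hinge (a point): Middle of the cover's hinge line (along the feeder's y), on the case's top back edge: 100 mm above the bench, 85 mm behind the feeder's origin along its x. Turns with the cover; when shut its axes are the feeder's.
- pull (a point): Grip point on the cover's front pull, a black tongue 24 mm wide (feeder's y), 14 thick, standing 45 mm straight out of the middle of the cover's front edge, flat parallel sides. The point is mid-width and mid-thickness, 30 mm out from the cover's front face, 200 mm from the hinge line along the cover, 111 mm above the bench when shut. Moves and turns with the cover; axes the feeder's when shut.
- spindle_tip (a point): Top of the upright steel spindle, 12 mm in diameter, in the middle of the cover (above the feeder's origin): 60 mm above the cover's top face, 182 mm above the bench. The reel sits on a black disc 4 mm high round its foot (126 mm above the bench); the spindle ends 10 mm above the reel. Moves with the cover.
- reel: The finished wire reel, standing over the spindle at the start: two orange plastic flanges 64 mm in diameter and 5 mm thick at bottom and top, a 40 mm brass-coloured core of last turns between them, 46 mm high overall, with an 18 mm through bore on the 12 mm spindle. About 0.16 kg. Origin in the centre of its underside, z up along the bore.
- tray: Blue plastic tray for finished reels, fixed to the bench: 170 mm by 170 mm outside, walls 4 mm thick, rim 28 mm above the bench, floor 4 mm thick, empty. Origin under its centre, on the bench.
- tray_in (a point): Centre of the tray's inner floor (162 mm by 162 mm clear), 4 mm above the bench; axes along the tray's sides.
- full_reel: Bystander: a full reel standing upright on the bench, same orange flanges, wound nearly full with brass-coloured wire, 64 mm in diameter, 46 mm high. Origin in the centre of its underside.
- screwdriver: Bystander: a yellow-handled screwdriver lying on the bench, about 200 mm long along its x. Origin under its middle.
- tin: Bystander: a tin with a green label standing on the bench, 66 mm in diameter, 60 mm high. Origin in the centre of its underside.
Not all that is in view belongs to the job. What is shaped like the reel but brown, pink or turquoise is not meant.

How it is judged:
By the outcome, as a careful person would: the job done as asked, in the order asked, and still so for the second after the job is handed in, while the arm keeps its last pose, push and grip.
It also fails if it takes over 61 s, if anything falls off the work surface, if the arm or the gripper's body presses on something with over 40 N, if the wrist force passes 120 N, or if a joint passes its speed limit or range.

## Robot

A 7-joint arm with a two-finger parallel gripper is mounted at the origin on the work surface. World frame = base frame: x ahead of the robot, y to its left, z up, the work surface at z = 0. Lengths are in m, angles in rad, forces in N, time in s.
With the tool pointing down it reaches from about 0.4 to 0.85 m from the base axis. Payload 10.4 kg.
Tool frame: the origin (TCP) lies at the very end of the fingers, on their centre line; the grasp point (between the pads) lies 19 mm behind it; y points along the fingers, x is the direction in which the jaws open and shut, and the axes are right-handed (so a half turn about y gives the same grasp; the last joint's range is limited). The gripper opens to 87 mm and grips with 3 to 60 N. Pads are 19 mm wide; open, the fingers measure 117 mm over their backs; the gripper's body (75 mm by 190 mm) begins 51 mm behind the grasp point.
Start: joints at [-1.231, 0.332, -0.065, 1.46, 0.022, 1.35, -0.088], TCP at [0.222, 0.584, 0.223] pointing down, gripper open.
Joint ranges: [-2.6, 2.6], [-0.5, 2.12], [-1.47, 1.34], [0.16, 2.42], [-1.27, 4.41], [0.06, 2.06], [-2.6, 2.6]. Speed limits (rad/s): [2.22, 2.22, 2.79, 2.79, 3.14, 3.14, 3.14].

## Interface

Orientations are given as a unit quaternion [x, y, z, w].
In Python, from bench import readout, vision, r gives the robot as it stands.
- The arm moves only by the tool arm_command, never from a script. Its argument "targets" is a list that holds one entry, the list of rows, each a list of 6 numbers: the shift along the tool's x, y, z in m, then the turn, a rotation vector about the tool's x, y, z in degrees. A call has 1 to 12 rows; each row shifts and turns the commanded pose from where the row before left it, along the tool's axes as they then stand; what a row does not reach is not made up. A row lasts 1/12 s, in which the tool goes at most 41.7 mm and 7.16 degrees, less where a joint would pass 70% of its speed; a pose out of reach is approached as far as the arm can. A call is refused whole if a number of a shift passes 0.0417 or a number of a turn 7.16, either way. A call with a gripper value outside its range is refused whole. "hand" is the opening, from 0 (shut) to 1 (fully open), set as the call begins (left out, the last holds). The fingers move at their own pace and stop on an object; "grip_force" is the grip in N (left out, the last holds). Time passes only in rows, so rows that do not move let the fingers close. It gives the time, the measured TCP pose, the force and the opening at its end, in the units of the state.
- readout.read_state(): the state, without advancing time (a new reading comes with each control period).
- vision.camera(name): name is "scene" or "top" or "wrist"; returns a dict with "pixels" (400x640x3 uint8, blue, green, red), "fovy" (degrees; the focal length in pixels is half the picture's height over the tangent of half this angle, whatever the lens; pixels are square), "cx", "cy" (the principal point, pixels), "D" ([k1, k2, p1, p2, k3] as OpenCV has them; the pictures are not rectified), "R" (3x3) and "t" (3): a world point X has camera coordinates R X + t; the wrist camera has in their place "mount" (4x4, takes a point from camera to tool coordinates, whose origin is the TCP and whose axes are the tool frame's). Camera axes: x right, y down, z forward; pixel columns grow to the right and rows downward; lengths in m; the calibration is good to about 2 mm. A picture is of the moment at which its call begins: read the wrist's pose just before it. There is no depth.
- r.close_job(): hands the job in, once; it reports no verdict.
The state is a dict: "time": time; "joint_positions": joint angles; "joint_vel": joint speeds; "joint_torque": joint torques, N m; "ee_pos": TCP position; "eef_rot": TCP orientation; "ft_force": force on the tool from outside, world axes, zero at the start; "torque": the same for the moment, N m; "width": finger opening in m.
Only numpy, scipy, OpenCV 4.12 (cv2) and the standard library are available. Lean on these libraries where they do the work, as an engineer would, in place of code of your own. Each camera call takes 0.05 s, during which the arm holds its last target.

## Working session

There is one attempt and no reset: what is moved stays moved. The work goes in short steps, Python scripts to look and compute and a tool call to move; the robot and the scene stay as the last step left them, time stands still between calls to the robot, and variables do not carry over. Pictures are saved under pics/ and viewed, and the job is handed in when it is done.

Besides the shell and the picture viewer there is one more tool, called after "Call:" by a JSON object that holds its "method" and its "body". arm_command: Moves the arm, as the interface text tells. Its arguments: {"type":"object","properties":{"targets":{"type":"array","items":{"type":"array","items":{"type":"array","items":{"type":"number"}}}},"hand":{"type":"number"},"grip_force":{"type":"number"}},"required":["targets"]}

```bash
ls; mkdir -p pics; python3 - <<'E'
from bench import readout, vision, r
import cv2
s=readout.read_state(); print(s)
for n in ["scene","top","wrist"]:
    c=vision.camera(n); cv2.imwrite(f"pics/{n}0.png",c["pixels"]); print(n,{k:v for k,v in c.items() if k!="pixels"})
E
```

```text
pics
{'time': 0.0, 'joint_positions': array([-1.23061928,  0.33287321, -0.06467972,  1.46090939,  0.02160273,
        1.34987766, -0.0884592 ]), 'joint_vel': array([ 1.40894010e-03, -1.13481428e-03, -6.10641086e-04,  1.82537521e-04,
       -7.53965961e-04, -5.47885355e-04,  4.28751965e-05]), 'joint_torque': array([ 7.21682791e-04, -6.23248458e+01,  2.51893443e-02, -3.89883506e+01,
       -6.12359704e-02,  3.98582197e-02,  1.29198047e-04]), 'ee_pos': array([0.22168169, 0.58397386, 0.22176828]), 'eef_rot': array([ 0.58228195,  0.40122708, -0.40199616, -0.58169034]), 'ft_force': array([-0.09599163, -0.73852393,  0.49573876]), 'torque': array([-0.04760028, -0.02664444,  0.04269995]), 'width': 0.08685329924104683}
scene {'fovy': 49.24180515495598, 'cx': 321.51817682102836, 'cy': 202.14173727679875, 'D': array([-0.06106644,  0.        ,  0.        ,  0.        ,  0.        ]), 'R': array([[-5.58247602e-01,  8.29674347e-01, -3.03827259e-04],
       [ 7.17413068e-01,  4.82528428e-01, -5.02478662e-01],
       [-4.16747051e-01, -2.80725478e-01, -8.64589557e-01]]), 't': array([ 0.3193702 , -0.3
[... 195 characters left out ...]
.02127993, -0.9996049 , -0.01836313],
       [-0.98010187,  0.02448333, -0.19697941],
       [ 0.19735117,  0.01380603, -0.98023564]]), 't': array([0.01839327, 0.60761889, 1.31558805])}
wrist {'fovy': 67.10284141381251, 'cx': 316.4378974395463, 'cy': 204.98967347926472, 'D': array([-0.02602259,  0.        ,  0.        ,  0.        ,  0.        ]), 'mount': array([[ 9.99999512e-01, -1.74175078e-04, -9.72538963e-04,
         1.91464617e-04],
       [ 8.94376082e-04, -2.58691659e-01,  9.65959536e-01,
        -1.61336661e-01],
       [-4.19833796e-04, -9.65959935e-01, -2.58691377e-01,
         6.98649710e-02],
       [ 0.00000000e+00,  0.00000000e+00,  0.00000000e+00,
         1.00000000e+00]])}
```

View pics/scene0.png

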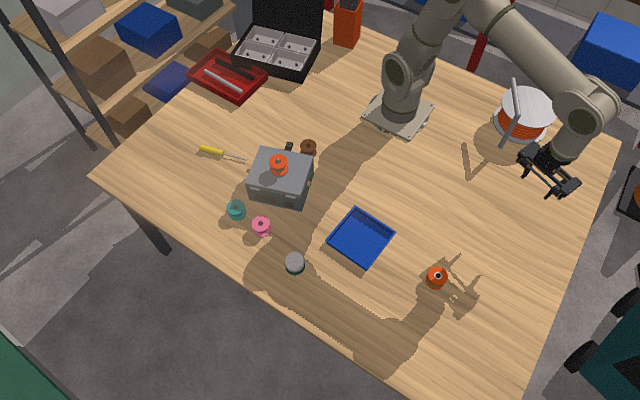

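View pics/top0.png

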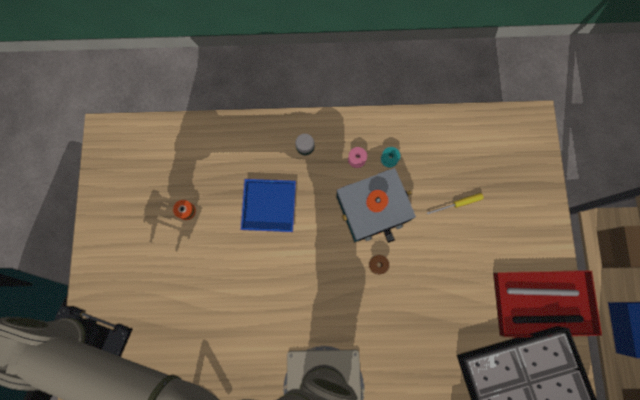

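View pics/wrist0.png

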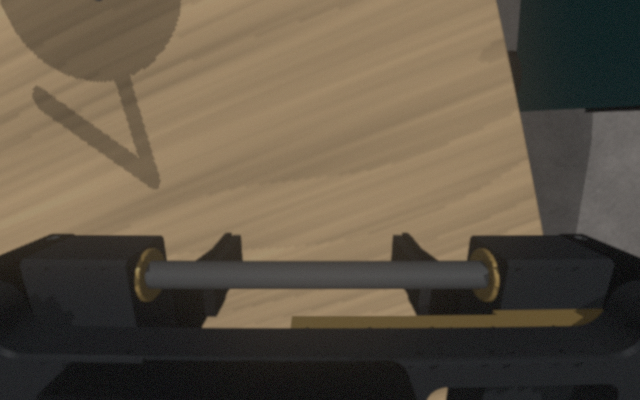

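The scene view shows the feeder at (280,175) with the orange reel on it, the tray at (360,238), the full reel at (437,276), the tin at (295,262) and a brown decoy near the pull at (308,147). In the top view the feeder is at (375,205), the tray at (270,205), the pull at (390,236) and the decoy at (379,264).

```bash
cat > h.py <<'E'
import numpy as np, cv2
from scipy.spatial.transform import Rotation as Ro
from bench import readout, vision, r
def cam(n):
    s=readout.read_state(); c=vision.camera(n)
    f=200/np.tan(np.radians(c["fovy"]/2)); c["K"]=np.array([[f,0,c["cx"]],[0,f,c["cy"]],[0,0,1]])
    if n=="wrist":
        T=np.eye(4);T[:3,:3]=Ro.from_quat(s["eef_rot"]).as_matrix();T[:3,3]=s["ee_pos"]
        M=T@c["mount"]; c["R"]=M[:3,:3].T; c["t"]=-c["R"]@M[:3,3]
    return c
def ray(c,uv):
    uv=np.array(uv,float).reshape(-1,1,2)
    p=cv2.undistortPoints(uv,c["K"],c["D"]).reshape(-1,2)
    d=np.c_[p,np.ones(len(p))]@c["R"]; o=-c["R"].T@c["t"]
    return o,d
def onz(c,uv,z):
    o,d=ray(c,uv); return o+d*((z-o[2])/d[:,2])[:,None]
def tri(c1,u1,c2,u2):
    A=[];b=[]
    for c,u in((c1,u1),(c2,u2)):
        o,d=ray(c,u); d=d[0]/np.linalg.norm(d[0]); P=np.eye(3)-np.outer(d,d); A.append(P);b.append(P@o)
    return np.linalg.lstsq(np.vstack(A),np.hstack(b),rcond=None)[0]
def proj(c,X):
    return cv2.projectPoints(np.array(X,float).reshape(-1,1,3),cv2.Rodrigues(c["R"])[0],c["t"],c["K"],c["D"])[0].reshape(-1,2)
def blobs(m,amin=20):
    n,l,st,ce=cv2.connectedComponentsWithStats(m.astype(np.uint8))
    return [(i,st[i],ce[i],l==i) for i in range(1,n) if st[i,4]>=amin]
E
python3 - <<'E'
from h import *
for n in ("top","scene"):
    c=cam(n); im=c["pixels"]; hsv=cv2.cvtColor(im,cv2.COLOR_BGR2HSV)
    cv2.imwrite(f"pics/{n}1.png",cv2.resize(im[120:290,220:520] if n=="top" else im[120:300,180:480],None,fx=2.6,fy=2.6,interpolation=cv2.INTER_CUBIC))
    H,S,V=[hsv[...,i].astype(int) for i in range(3)]
    for nm,m in {"orange":(H<11)&(S>190)&(V>120),"blue":(H>105)&(H<125)&(S>170)&(V>60),"grey":(S<60)&(V>60)&(V<150),"yellow":(H>22)&(H<32)&(S>180),"pink":(H>160)&(S>80)&(V>150),"turq":(H>80)&(H<100)&(S>120)}.items():
        for i,st,ce,l in blobs(m,40):
            if st[4]<6000: print(n,nm,st,ce.round(1), onz(c,ce,{"orange":.172,"blue":.01}.get(nm,.046))[0].round(3))
E
```

```text
top orange [368 191  19  20 272] [376.8 200.6] [ 0.569 -0.178  0.172]
top orange [180 201  12  18 100] [186.5 209.7] [0.555 0.402 0.172]
top orange [558 272  22  10 105] [568.3 276.8] [ 0.331 -0.72   0.172]
top blue [ 242  180   53   51 2422] [268.  204.9] [0.593 0.175 0.01 ]
top blue [627 303  13  54 433] [634.9 324.8] [ 0.176 -0.999  0.01 ]
top grey [295 133  20  20 299] [304.4 142.6] [0.802 0.044 0.046]
top grey [ 336  148   80   94 3188] [375.6 203.7] [ 0.582 -0.19   0.046]
top grey [597 198  40  10 173] [622.1 204. ] [ 0.561 -0.998  0.046]
top grey [427 204  27  10  61] [439.9 208.9] [ 0.559 -0.403  0.046]
top grey [570 213  16  57 464] [577.7 241.7] [ 0.441 -0.837  0.046]
top grey [507 288  72   8 392] [542.5 291.6] [ 0.286 -0.705  0.046]
top grey [ 62 319  19  23  74] [ 74.9 327.8] [0.204 0.784 0.046]
top grey [ 467  333  124   67 5759] [529.9 372.2] [ 0.047 -0.635  0.046]
top grey [588 336  17  64 491] [596.1 365.4] [ 0.063 -0.837  0.046]
top grey [ 284  346   80   54 2238] [324.1 367. ] [ 0.071 -0.006  0.046]
top grey [303 382  47  18 323] [323.8 392.8] [-0.003 -0.003  0.046
[... 1630 characters left out ...]
 grey [204  70  39  23  96] [222.3  81.3] [ 0.306 -0.69   0.046]
scene grey [618  82  22  24 233] [632.1  94.7] [-0.632  0.81   0.046]
scene grey [106 130  14  18  92] [112.9 138.6] [ 0.783 -0.85   0.046]
scene grey [ 245  145   69   66 2870] [280.  178.3] [ 0.566 -0.188  0.046]
scene grey [552 167  30  28 226] [568.9 183.1] [-0.017  0.713  0.046]
scene grey [231 201  10   9  48] [235.3 204.7] [ 0.744 -0.253  0.046]
scene grey [285 251  20  22 321] [294.1 261.9] [0.804 0.047 0.046]
scene yellow [200 145  24   8  58] [211.2 148.3] [ 0.603 -0.49   0.046]
scene pink [252 216  18  21 257] [260.5 225. ] [ 0.758 -0.128  0.046]
scene turq [ 580  300   60  100 2361] [615.4 359. ] [0.524 1.041 0.046]
```

View pics/top1.png

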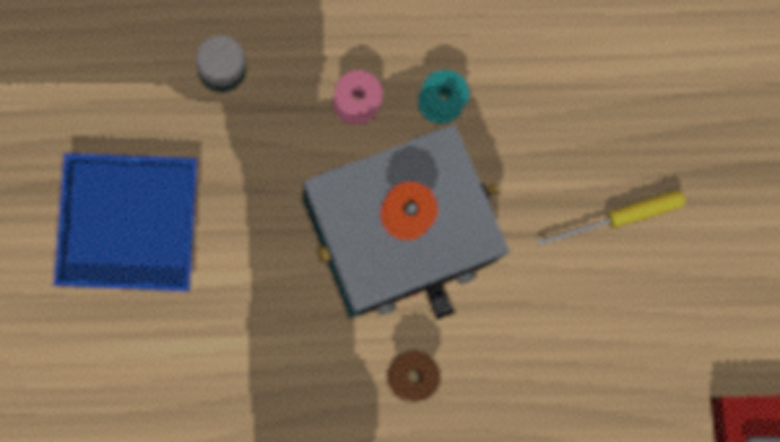

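View pics/scene1.png

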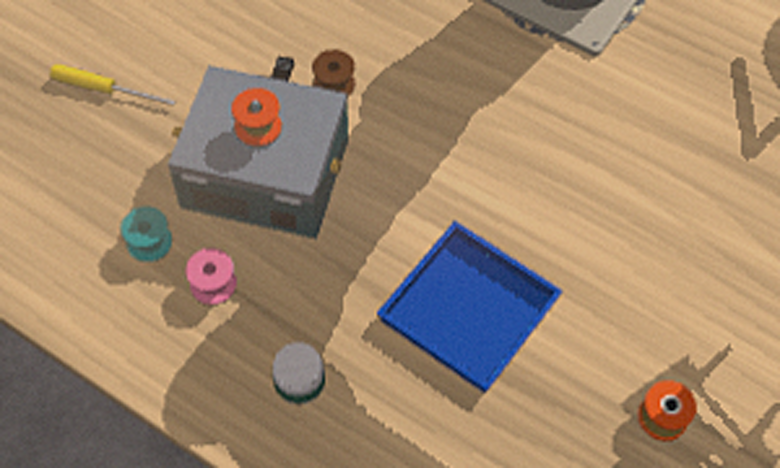

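The cover's corners in the top crop are at about (305,184), (456,127), (507,252) and (352,316). The pull tip is at (446,313), the reel's top at (409,210) and the decoy at (414,376).

```bash
python3 - <<'E'
from h import *
c=cam("top"); s=cam("scene")
P=np.array([[352,316],[305,184],[456,127],[507,252]])/2.6+[220,120]
X=onz(c,P,.122); print("corners FL BL BR FR",X.round(3)); print("ctr",X.mean(0).round(4), [np.linalg.norm(X[i]-X[i-1]).round(3) for i in range(4)])
e=X[1]-X[0]+X[2]-X[3]; print("yaw",np.degrees(np.arctan2(e[1],e[0])))
e=X[1]-X[2]+X[0]-X[3]; print("yaw from y",np.degrees(np.arctan2(-e[0],e[1])))
# scene crop corners
S=np.array([[208,68],[349,96],[316,193],[170,165]])/2.6+[180,120]
Y=onz(s,S,.122); print("scene FR FL BL BR",Y.round(3),Y.mean(0).round(4))
print("pull tip",onz(c,np.array([446,313])/2.6+[220,120],.118).round(3))
print("reel top", onz(c,[376.8,200.6],.172).round(4), onz(s,np.array([255,110])/2.6+[180,120],.172).round(4))
T=np.array([[65,155],[198,157],[189,290],[55,285]])/2.6+[220,120]
Z=onz(c,T,.028); print("tray",Z.round(3),Z.mean(0).round(4))
T=np.array([[456,221],[561,292],[487,390],[378,316]])/2.6+[180,120]
Z=onz(s,T,.028); print("tray s",Z.round(3),Z.mean(0).round(4))
print("brown",onz(c,np.array([414,376])/2.6+[220,120],.046).round(3))
st=readout.read_state(); print(Ro.from_quat(st["eef_rot"]).as_matrix().round(3))
E
```

```text
corners FL BL BR FR [[ 0.45  -0.112  0.122]
 [ 0.613 -0.061  0.122]
 [ 0.68  -0.25   0.122]
 [ 0.523 -0.302  0.122]]
ctr [ 0.5667 -0.1813  0.122 ] [np.float64(0.203), np.float64(0.17), np.float64(0.2), np.float64(0.165)]
yaw 17.878916828252635
yaw from y 20.322287445596622
scene FR FL BL BR [[ 0.531 -0.296  0.122]
 [ 0.461 -0.106  0.122]
 [ 0.613 -0.054  0.122]
 [ 0.686 -0.239  0.122]] [ 0.573  -0.1737  0.122 ]
pull tip [[ 0.452 -0.225  0.118]]
reel top [[ 0.5686 -0.1785  0.172 ]] [[ 0.578  -0.1739  0.172 ]]
tray [[0.68  0.252 0.028]
 [0.673 0.075 0.028]
 [0.497 0.089 0.028]
 [0.508 0.263 0.028]] [0.5896 0.1697 0.028 ]
tray s [[0.498 0.097 0.028]
 [0.513 0.27  0.028]
 [0.687 0.26  0.028]
 [0.678 0.087 0.028]] [0.594  0.1784 0.028 ]
brown [[ 0.381 -0.192  0.046]]
[[ 0.355 -0.    -0.935]
 [ 0.935 -0.     0.355]
 [-0.    -1.     0.   ]]
```

Call:
{"method": "arm_command", "body": {"targets": [[[0,-0.007,0,0,7.15,0],[0,-0.007,0,0,7.15,0],[0,-0.007,0,0,7.15,0],[0,-0.007,0,0,7.15,0],[0,-0.007,0,0,7.15,0],[0,-0.007,0,0,7.15,0],[0,-0.007,0,0,7.15,0],[0,-0.007,0,0,7.15,0],[0,-0.007,0,0,7.15,0],[0,-0.007,0,0,7.15,0],[0,-0.007,0,0,7.15,0],[0,-0.007,0,0,7.15,0]]], "hand": 1}}

```text
time: 1.35
ee_pos: [0.2217, 0.5843, 0.3069]
eef_rot: [-0.699, 0.104, -0.104, 0.699]
ft_force: [0.2, -0.7, 0.6]
width: 0.087
```

```bash
cat >> h.py <<'E'
def todo(X,s=None):
    """shift in tool axes to bring TCP to X (orientation kept)"""
    s=s or readout.read_state(); M=Ro.from_quat(s["eef_rot"]).as_matrix(); return M.T@(np.array(X)-s["ee_pos"])
def st():
    s=readout.read_state(); M=Ro.from_quat(s["eef_rot"]).as_matrix()
    print("t",round(s["time"],2),"p",s["ee_pos"].round(4),"x",M[:,0].round(3),"y",M[:,1].round(3),"q",s["joint_positions"].round(2),"F",s["ft_force"].round(1),"w",round(s["width"],4)); return s
E
python3 -c "
from h import *
st(); print(todo([.57,-.177,.3]))"
```

```text
t 1.35 p [0.2217 0.5843 0.3069] x [ 0.957 -0.291 -0.   ] y [-0.  0. -1.] q [-1.38  0.3   0.13  1.33 -0.04  1.51 -1.55] F [ 0.2 -0.7  0.6] w 0.087
[ 0.55491941  0.00686922 -0.62684677]
```

Call:
{"method": "arm_command", "body": {"targets": [[[0.026,0,-0.03,0,0,0],[0.026,0,-0.03,0,0,0],[0.026,0,-0.03,0,0,0],[0.026,0,-0.03,0,0,0],[0.026,0,-0.03,0,0,0],[0.026,0,-0.03,0,0,0],[0.026,0,-0.03,0,0,0],[0.026,0,-0.03,0,0,0],[0.026,0,-0.03,0,0,0],[0.026,0,-0.03,0,0,0],[0.026,0,-0.03,0,0,0],[0.026,0,-0.03,0,0,0]]]}}

```text
time: 2.35
ee_pos: [0.4184, 0.1483, 0.3068]
eef_rot: [-0.699, 0.102, -0.102, 0.7]
ft_force: [1.0, 0.2, -1.3]
width: 0.0869
```

```bash
python3 -c "
from h import *
st(); print(todo([.57,-.177,.3]))"
```

```text
t 2.35 p [0.4184 0.1483 0.3068] x [ 0.958 -0.285  0.   ] y [ 0.     0.001 -1.   ] q [-0.99 -0.15  0.49  1.79  0.07  1.49 -0.8 ] F [ 1.   0.2 -1.3] w 0.0869
[ 0.23812169  0.00648229 -0.26847482]
```

Call:
{"method": "arm_command", "body": {"targets": [[[0.026,0,-0.03,0,0,0],[0.026,0,-0.03,0,0,0],[0.026,0,-0.03,0,0,0],[0.026,0,-0.03,0,0,0],[0.026,0,-0.03,0,0,0],[0.026,0,-0.03,0,0,0],[0.026,0,-0.03,0,0,0],[0.026,0,-0.03,0,0,0],[0.026,0,-0.026,0,0,0],[0,0,0,0,0,0],[0,0,0,0,0,0]]]}}

```text
time: 3.27
ee_pos: [0.5661, -0.1742, 0.3056]
eef_rot: [0.7, -0.104, 0.103, -0.699]
ft_force: [0.8, 0.8, -0.1]
width: 0.0869
```

```bash
python3 -c "
from h import *
s=st(); print(todo([.57,-.177,.3]))
c=cam('wrist'); cv2.imwrite('pics/w2.png',c['pixels'])
hsv=cv2.cvtColor(c['pixels'],cv2.COLOR_BGR2HSV);H,S,V=[hsv[...,i].astype(int) for i in range(3)]
for i,stt,ce,l in blobs((H<11)&(S>180)&(V>100),200): print(stt,ce,onz(c,ce,.172))
print(proj(c,[[.57,-.177,.172]]))
"
```

```text
t 3.27 p [ 0.5661 -0.1742  0.3056] x [ 0.957 -0.29  -0.001] y [-0.002 -0.002 -1.   ] q [-0.51  0.31  0.94  1.46 -0.25  1.5   0.13] F [ 0.8  0.8 -0.1] w 0.0869
[ 0.00458229  0.00555916 -0.00155421]
[[320.5364796  197.89067234]]
```

View pics/w2.png

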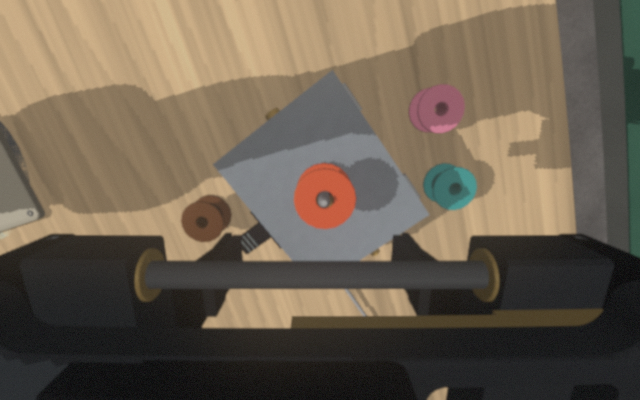

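The wrist view shows the reel's top flange at about (325,200), within roughly 4 mm of the estimate, and the pull at (258,237).

```bash
python3 -c "
from h import *
c=cam('wrist')
hsv=cv2.cvtColor(c['pixels'],cv2.COLOR_BGR2HSV);H,S,V=[hsv[...,i].astype(int) for i in range(3)]
print(hsv[180,310],hsv[170,325])
m=((H<9)|(H>176))&(S>150)&(V>170)
for i,stt,ce,l in blobs(m,200):
    ct=max(cv2.findContours(l.astype(np.uint8),0,1)[0],key=cv2.contourArea)
    e=cv2.minEnclosingCircle(ct); print(stt,ce,e,onz(c,ce,.172),onz(c,e[0],.172))
# spindle tip
print('tip',onz(c,[[324.5,199.5]],.182))
t=cam('top'); im=t['pixels']; cv2.imwrite('pics/top2.png',im)
"
```

```text
[  6 170 202] [  7 170 180]
[ 295  166   61   64 2649] [324.36504341 197.92374481] ((324.5, 197.5), 31.693946838378906) [[ 0.57394469 -0.17600563  0.172     ]] [[ 0.57419849 -0.1756228   0.172     ]]
tip [[ 0.57409223 -0.17513593  0.182     ]]
```

Call:
{"method": "arm_command", "body": {"targets": [[[0.008,0.015,0.001,0,0,0],[0,0.02,0,0,0,0],[0,0.02,0,0,0,0],[0,0.02,0,0,0,0],[0,0.02,0,0,0,0],[0,0.02,0,0,0,0],[0,0.018,0,0,0,0],[0,0.016,0,0,0,0],[0,0.01,0,0,0,0],[0,0.006,0,0,0,0],[0,0,0,0,0,0]]]}}

```text
time: 4.33
ee_pos: [0.5741, -0.1715, 0.141]
eef_rot: [-0.699, 0.102, -0.101, 0.7]
ft_force: [-0.7, -1.0, -0.3]
width: 0.087
```

```bash
python3 -c "
from h import *
s=st(); print(todo([.574,-.176,.131]))
c=cam('wrist'); cv2.imwrite('pics/w3.png',c['pixels'])
"
```

```text
t 4.33 p [ 0.5741 -0.1715  0.141 ] x [ 0.959 -0.284 -0.001] y [-0.001  0.001 -1.   ] q [-0.46  0.44  0.87  1.67 -0.36  1.2   0.21] F [-0.7 -1.  -0.3] w 0.087
[ 0.00116893  0.01003435 -0.00435647]
```

View pics/w3.png

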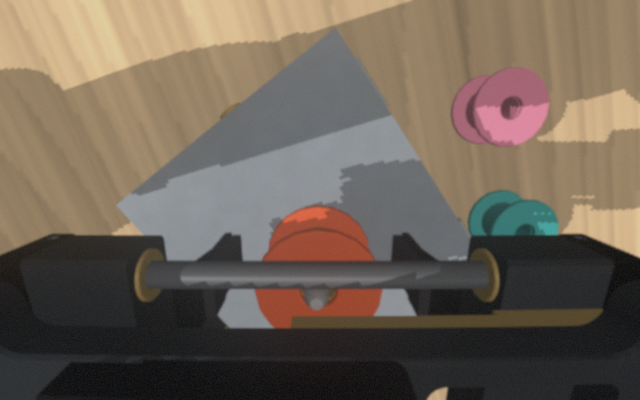

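The reel spans columns 256–382, so it is centred between the fingers (columns 240 and 393). I'll lower 10 mm, correct −4 mm in z and close.

Call:
{"method": "arm_command", "body": {"targets": [[[0.001,0.004,-0.004,0,0,0],[0,0.006,0,0,0,0],[0,0,0,0,0,0],[0,0,0,0,0,0]]]}}

```text
time: 4.72
ee_pos: [0.574, -0.177, 0.1314]
eef_rot: [-0.7, 0.102, -0.102, 0.7]
ft_force: [-0.1, -0.8, -0.6]
width: 0.0871
```

Call:
{"method": "arm_command", "body": {"targets": [[[0,0,0,0,0,0],[0,0,0,0,0,0],[0,0,0,0,0,0],[0,0,0,0,0,0],[0,0,0,0,0,0],[0,0,0,0,0,0],[0,0,0,0,0,0],[0,0,0,0,0,0]]], "hand": 0, "grip_force": 20}}

```text
time: 5.38
ee_pos: [0.5742, -0.1769, 0.1316]
eef_rot: [-0.7, 0.102, -0.102, 0.7]
ft_force: [-1.2, -0.1, 0.8]
width: 0.063
```

```bash
python3 -c "
from h import *
s=st()"
```

```text
t 5.38 p [ 0.5742 -0.1769  0.1316] x [ 0.958 -0.285  0.   ] y [ 0.  0. -1.] q [-0.45  0.45  0.87  1.68 -0.37  1.18  0.22] F [-1.2 -0.1  0.8] w 0.063
```

Call:
{"method": "arm_command", "body": {"targets": [[[0,-0.004,0,0,0,0],[0,-0.008,0,0,0,0],[0,-0.01,0,0,0,0],[0,-0.01,0,0,0,0],[0,-0.01,0,0,0,0],[0,-0.01,0,0,0,0],[0,-0.01,0,0,0,0],[0,-0.01,0,0,0,0],[0,-0.01,0,0,0,0],[0,-0.01,0,0,0,0],[0,-0.01,0,0,0,0],[0,-0.006,0,0,0,0]]]}}

```text
time: 6.38
ee_pos: [0.5745, -0.1771, 0.2411]
eef_rot: [-0.7, 0.102, -0.102, 0.7]
ft_force: [-0.1, 0.5, -0.6]
width: 0.063
```

```bash
python3 -c "
from h import *
s=st()
print(todo([.592,.174,.2]))
c=cam('wrist'); cv2.imwrite('pics/w4.png',c['pixels'])
c=cam('scene'); cv2.imwrite('pics/s4.png',cv2.resize(c['pixels'][100:260,200:420],None,fx=3,fy=3))
"
```

```text
t 6.38 p [ 0.5745 -0.1771  0.2411] x [ 0.958 -0.285  0.001] y [ 0.001 -0.    -1.   ] q [-0.49  0.36  0.92  1.54 -0.29  1.38  0.17] F [-0.1  0.5 -0.6] w 0.063
[-0.08346296  0.04103885  0.34148331]
```

View pics/s4.png

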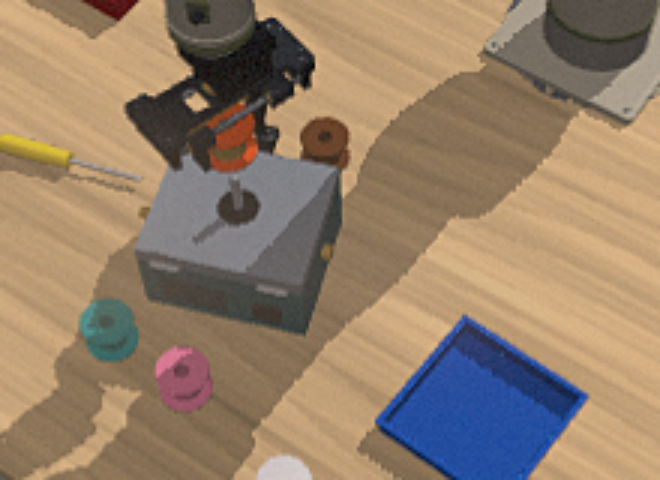

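View pics/w4.png

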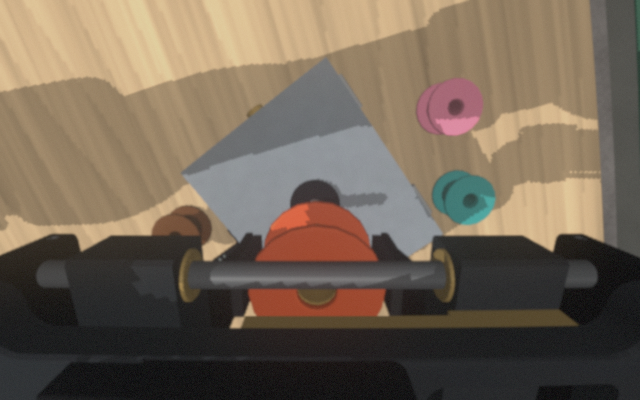

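The reel is off the spindle, whose black disc is visible at (238,207) in the scene crop, and it hangs level in the fingers. I'll carry it to the tray.

Call:
{"method": "arm_command", "body": {"targets": [[[-0.004,0,0.017,0,0,0],[-0.008,0,0.031,0,0,0],[-0.008,0,0.031,0,0,0],[-0.008,0,0.031,0,0,0],[-0.008,0,0.031,0,0,0],[-0.008,0,0.031,0,0,0],[-0.008,0,0.031,0,0,0],[-0.008,0,0.031,0,0,0],[-0.008,0,0.031,0,0,0],[-0.008,0,0.031,0,0,0],[-0.008,0,0.031,0,0,0],[-0.004,0,0.016,0,0,0]]]}}

```text
time: 7.48
ee_pos: [0.5868, 0.182, 0.2385]
eef_rot: [-0.7, 0.101, -0.1, 0.7]
ft_force: [-0.0, 1.2, -3.0]
width: 0.0631
```

Call:
{"method": "arm_command", "body": {"targets": [[[0,0.01,0,0,0,0],[0,0.02,0,0,0,0],[0,0.02,0,0,0,0],[0,0.02,0,0,0,0],[0,0.02,0,0,0,0],[0,0.02,0,0,0,0],[0,0.02,0,0,0,0],[0,0.015,0,0,0,0],[0,0.01,0,0,0,0],[0,0,0,0,0,0]]]}}

```text
time: 8.32
ee_pos: [0.5864, 0.1756, 0.0821]
eef_rot: [0.701, -0.103, 0.101, -0.699]
ft_force: [-0.3, 1.2, -1.2]
width: 0.0633
```

```bash
python3 -c "
from h import *
s=st()
print(todo([.592,.174,.0145]))
c=cam('wrist'); cv2.imwrite('pics/w5.png',c['pixels'])
c=cam('scene'); cv2.imwrite('pics/s5.png',cv2.resize(c['pixels'][140:300,250:470],None,fx=3,fy=3))
"
```

```text
t 8.32 p [0.5864 0.1756 0.0821] x [ 0.958 -0.286 -0.003] y [-0.003 -0.002 -1.   ] q [-0.93  0.51  0.73  1.68 -0.37  1.1  -0.38] F [-0.3  1.2 -1.2] w 0.0633
[0.00599405 0.06761865 0.00023452]
```

View pics/s5.png

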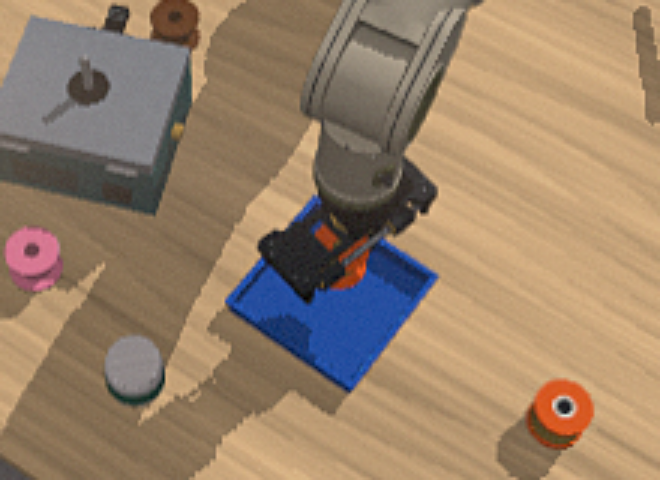

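View pics/w5.png

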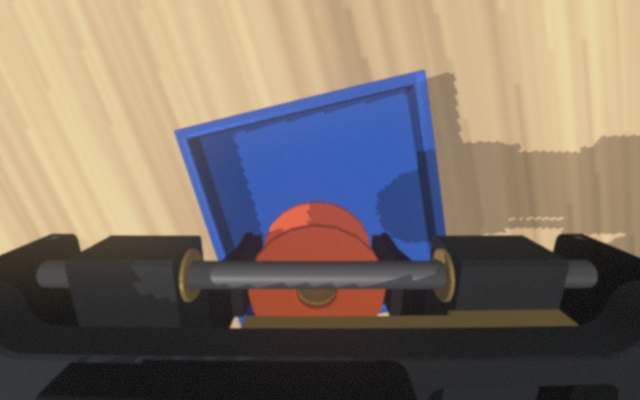

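The reel hangs inside the tray outline. Its underside is about 5.6 mm below the TCP, so it should touch down at TCP z ≈ 0.0096.

Call:
{"method": "arm_command", "body": {"targets": [[[0.003,0.008,0,0,0,0],[0.003,0.012,0,0,0,0],[0,0.012,0,0,0,0],[0,0.012,0,0,0,0],[0,0.01,0,0,0,0],[0,0.007,0,0,0,0],[0,0.005,0,0,0,0],[0,0.003,0,0,0,0],[0,0,0,0,0,0],[0,0,0,0,0,0]]]}}

```text
time: 9.25
ee_pos: [0.5937, 0.1752, 0.0158]
eef_rot: [-0.7, 0.102, -0.102, 0.7]
ft_force: [1.3, -0.3, -1.3]
width: 0.0632
```

```bash
python3 -c "
from h import *
s=st()"
```

```text
t 9.25 p [0.5937 0.1752 0.0158] x [ 0.958 -0.286  0.   ] y [ 0.  0. -1.] q [-0.88  0.6   0.68  1.71 -0.44  0.99 -0.33] F [ 1.3 -0.3 -1.3] w 0.0632
```

Call:
{"method": "arm_command", "body": {"targets": [[[0,0.002,0,0,0,0],[0,0.002,0,0,0,0],[0,0.001,0,0,0,0],[0,0,0,0,0,0],[0,0,0,0,0,0]]]}}

```text
time: 9.67
ee_pos: [0.5935, 0.1753, 0.0106]
eef_rot: [-0.7, 0.102, -0.102, 0.7]
ft_force: [0.0, -0.3, -2.3]
width: 0.0633
```

Call:
{"method": "arm_command", "body": {"targets": [[[0,0.001,0,0,0,0],[0,0.001,0,0,0,0],[0,0,0,0,0,0]]]}}

```text
time: 9.92
ee_pos: [0.5939, 0.1754, 0.0099]
eef_rot: [-0.699, 0.102, -0.102, 0.7]
ft_force: [-5.5, -1.0, 12.8]
width: 0.0632
```

That is contact (Fz 12.8 N). Releasing.

Call:
{"method": "arm_command", "body": {"targets": [[[0,-0.0005,0,0,0,0],[0,0,0,0,0,0],[0,0,0,0,0,0],[0,0,0,0,0,0],[0,0,0,0,0,0],[0,0,0,0,0,0]]], "hand": 1}}

```text
time: 10.42
ee_pos: [0.5934, 0.1752, 0.0089]
eef_rot: [0.7, -0.102, 0.102, -0.7]
ft_force: [-0.5, -1.6, -0.1]
width: 0.086
```

Call:
{"method": "arm_command", "body": {"targets": [[[0,-0.01,0,0,0,0],[0,-0.015,0,0,0,0],[0,-0.02,0,0,0,0],[0,-0.025,0,0,0,0],[0,-0.03,0,0,0,0],[0,-0.03,0,0,0,0],[0,-0.03,0,0,0,0],[0,-0.03,0,0,0,0],[0,-0.02,0,0,0,0],[0,0,0,0,0,0]]]}}

```text
time: 11.25
ee_pos: [0.5956, 0.175, 0.2255]
eef_rot: [-0.698, 0.1, -0.105, 0.701]
ft_force: [0.9, -0.3, 0.8]
width: 0.0867
```

```bash
python3 -c "
from h import *
s=st()
c=cam('wrist'); cv2.imwrite('pics/w6.png',c['pixels'])
c=cam('top'); cv2.imwrite('pics/t6.png',cv2.resize(c['pixels'][120:290,220:520],None,fx=2.6,fy=2.6))
"
```

```text
t 11.25 p [0.5956 0.175  0.2255] x [ 0.958 -0.286  0.006] y [ 0.007  0.004 -1.   ] q [-0.97  0.39  0.8   1.51 -0.28  1.35 -0.43] F [ 0.9 -0.3  0.8] w 0.0867
```

View pics/w6.png

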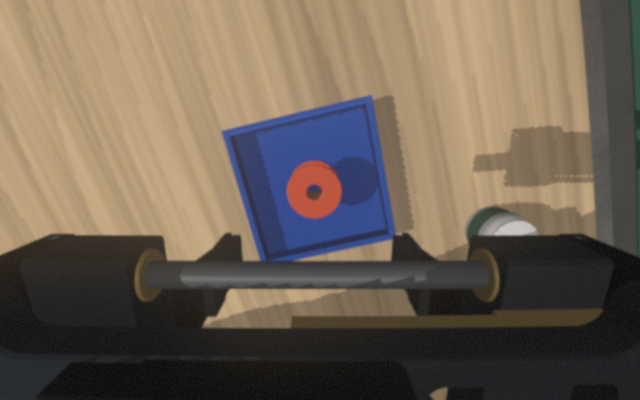

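View pics/t6.png

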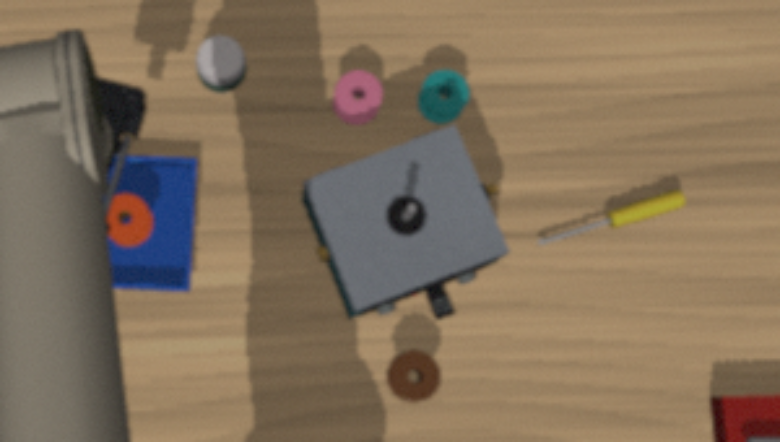

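The reel stands upright near the tray's centre (wrist view (314,190)). The feeder and bystanders are unmoved. Next I'll turn the jaws to the feeder's y axis, then move above the pull.

Call:
{"method": "arm_command", "body": {"targets": [[[0,-0.008,0,0,6.75,0],[0,-0.008,0,0,6.75,0],[0,-0.008,0,0,6.75,0],[0,-0.008,0,0,6.75,0],[0,-0.008,0,0,6.75,0],[0,-0.008,0,0,6.75,0],[0,-0.008,0,0,6.75,0],[0,-0.008,0,0,6.75,0],[0,0,0,0,0,0]]]}}

```text
time: 12.1
ee_pos: [0.5935, 0.1751, 0.2837]
eef_rot: [-0.576, 0.41, -0.41, 0.576]
ft_force: [0.2, 0.2, 0.2]
width: 0.0871
```

```bash
python3 -c "
from h import *
s=st(); print(todo([.44,-.222,.30]))"
```

```text
t 12.1 p [0.5935 0.1751 0.2837] x [ 0.327 -0.945  0.   ] y [ 0. -0. -1.] q [-1.09  0.42  1.01  1.42 -0.35  1.49 -1.33] F [0.2 0.2 0.2] w 0.0871
[ 0.32509257 -0.01631961 -0.27488646]
```

Call:
{"method": "arm_command", "body": {"targets": [[[0.027,-0.001,-0.023,0,0,0],[0.027,-0.001,-0.023,0,0,0],[0.027,-0.001,-0.023,0,0,0],[0.027,-0.001,-0.023,0,0,0],[0.027,-0.001,-0.023,0,0,0],[0.027,-0.001,-0.023,0,0,0],[0.027,-0.001,-0.023,0,0,0],[0.027,-0.001,-0.023,0,0,0],[0.027,-0.001,-0.023,0,0,0],[0.027,-0.001,-0.023,0,0,0],[0.027,-0.001,-0.023,0,0,0],[0.027,-0.001,-0.023,0,0,0]]]}}

```text
time: 13.1
ee_pos: [0.4395, -0.2234, 0.2942]
eef_rot: [-0.578, 0.407, -0.407, 0.578]
ft_force: [0.7, -0.5, -0.3]
width: 0.0871
```

Call:
{"method": "arm_command", "body": {"targets": [[[0,0,0,5,0,0],[0,0,0,7,0,0],[0,0,0,7,0,0],[0,0,0,7,0,0],[0,0,0,7,0,0],[0,0,0,0,0,0]]]}}

```text
time: 13.6
ee_pos: [0.4368, -0.225, 0.2925]
eef_rot: [-0.406, 0.291, -0.5, 0.707]
ft_force: [-0.6, -1.3, -1.3]
width: 0.0873
```

```bash
python3 -c "
from h import *
s=st()
c=cam('wrist'); cv2.imwrite('pics/w7.png',c['pixels'])
print(proj(c,[[.465,-.2135,.111]]))
t=cam('top'); cv2.imwrite('pics/t7.png',t['pixels'])
"
```

```text
t 13.6 p [ 0.4368 -0.225   0.2925] x [ 0.33  -0.944 -0.005] y [ 0.471  0.169 -0.866] q [-0.44 -0.5   0.86  2.01  0.01  1.08 -0.81] F [-0.6 -1.3 -1.3] w 0.0873
[[315.39250291 242.16156315]]
```

View pics/w7.png

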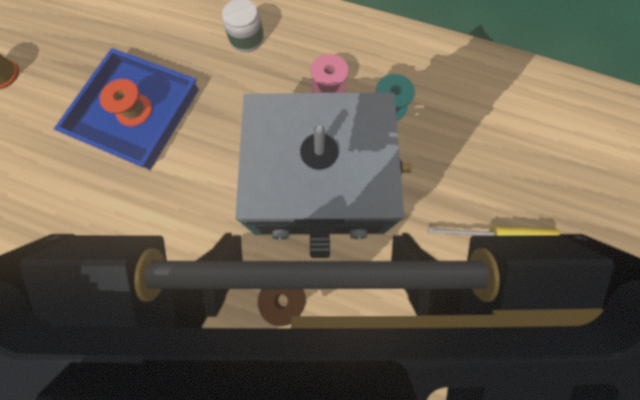

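The front corners are at (237,217) and (403,217), the pull is at (319,245), and the spindle foot disc at (319,151). Joint 2 is at its limit, so the tilt stopped at 30°.

```bash
python3 -c "
from h import *
s=st()
c=cam('wrist'); im=c['pixels']
cv2.imwrite('pics/w7z.png',cv2.resize(im[80:265,220:420],None,fx=3.2,fy=3.2,interpolation=cv2.INTER_CUBIC))
print(onz(c,[[237,217],[403,217],[246,94],[397,93]],.122).round(4))
print('pull top at tip',onz(c,[[319.5,238]],.118).round(4), 'disc',onz(c,[[319,151]],.126).round(4),'tip',onz(c,[[320,127]],.182).round(4))
"
```

```text
t 13.7 p [ 0.4391 -0.2221  0.2935] x [ 0.335 -0.942 -0.004] y [ 0.465  0.169 -0.869] q [-0.45 -0.49  0.86  2.01  0.02  1.08 -0.82] F [0.5 0.5 0.2] w 0.0873
[[ 0.4618 -0.1145  0.122 ]
 [ 0.5271 -0.2987  0.122 ]
 [ 0.6185 -0.0594  0.122 ]
 [ 0.6863 -0.247   0.122 ]]
pull top at tip [[ 0.4715 -0.2142  0.118 ]] disc [[ 0.5717 -0.1782  0.126 ]] tip [[ 0.5736 -0.1784  0.182 ]]
```

View pics/w7z.png

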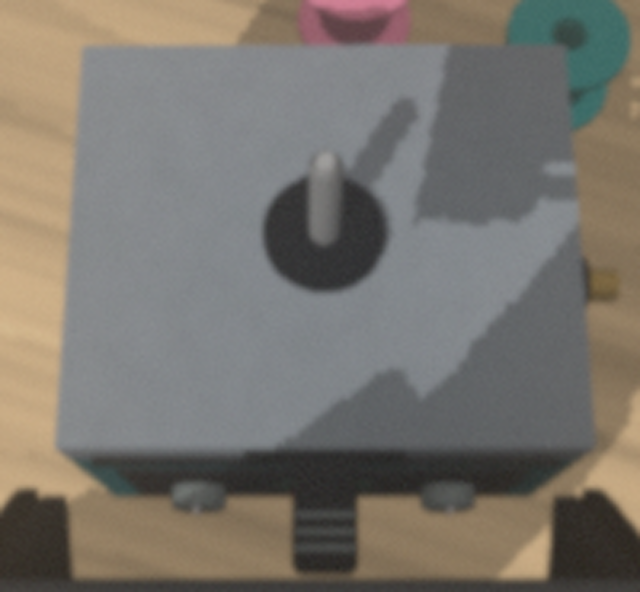

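```bash
python3 -c "
from h import *
print(todo([.466,-.217,.16]), todo([.4736,-.2142,.0945]))"
```

```text
[ 0.00564461  0.12910485 -0.04411539] [ 0.00580263  0.1900424  -0.06946179]
```

Call:
{"method": "arm_command", "body": {"targets": [[[0.001,0.012,-0.005,0,0,0],[0.001,0.02,-0.007,0,0,0],[0.001,0.02,-0.007,0,0,0],[0.001,0.02,-0.007,0,0,0],[0.001,0.02,-0.007,0,0,0],[0.001,0.02,-0.007,0,0,0],[0,0.012,-0.004,0,0,0],[0,0,0,0,0,0]]]}}

```text
time: 14.42
ee_pos: [0.465, -0.2145, 0.1628]
eef_rot: [-0.412, 0.29, -0.494, 0.709]
ft_force: [0.2, 0.9, -0.5]
width: 0.0872
```

```bash
python3 -c "
from h import *
st()
print(todo([.4736,-.2142,.0945]))
c=cam('wrist'); cv2.imwrite('pics/w8.png',c['pixels'])
t=cam('scene'); cv2.imwrite('pics/s8.png',cv2.resize(t['pixels'][70:230,200:420],None,fx=3,fy=3))
"
```

```text
t 14.42 p [ 0.465  -0.2145  0.1628] x [ 0.344 -0.939 -0.005] y [ 0.461  0.174 -0.87 ] q [-0.68 -0.38  1.17  2.17 -0.06  0.79 -0.66] F [ 0.2  0.9 -0.5] w 0.0872
[ 0.00302685  0.06347382 -0.02657943]
```

View pics/w8.png

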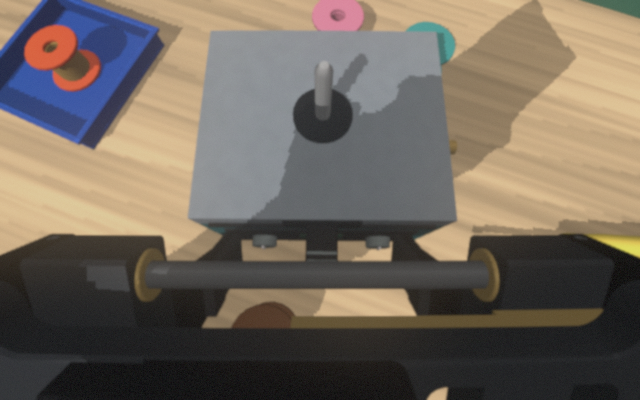

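View pics/s8.png

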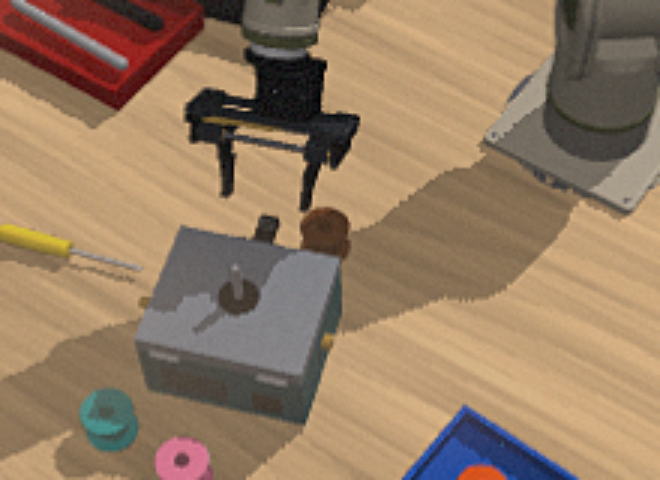

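The pull lies between the fingers at column about 321, against a hand centre of 317. Nothing is in contact.

Call:
{"method": "arm_command", "body": {"targets": [[[0.001,0.01,-0.004,0,0,0],[0.001,0.013,-0.005,0,0,0],[0.001,0.013,-0.005,0,0,0],[0,0.013,-0.006,0,0,0],[0,0.009,-0.004,0,0,0],[0,0.005,-0.002,0,0,0],[0,0,0,0,0,0],[0,0,0,0,0,0]]]}}

```text
time: 15.18
ee_pos: [0.4717, -0.2154, 0.1043]
eef_rot: [-0.411, 0.292, -0.494, 0.709]
ft_force: [0.2, 0.0, -0.0]
width: 0.0872
```

```bash
python3 -c "
from h import *
st()
print(todo([.4736,-.2142,.0945]))
c=cam('wrist'); cv2.imwrite('pics/w9.png',c['pixels'])
t=cam('scene'); cv2.imwrite('pics/s9.png',cv2.resize(t['pixels'][70:230,200:420],None,fx=3,fy=3))
"
```

```text
t 15.18 p [ 0.4717 -0.2154  0.1043] x [ 0.341 -0.94  -0.009] y [ 0.46   0.175 -0.871] q [-0.66  0.04  1.33  2.21 -0.71  0.77 -0.07] F [ 0.2  0.  -0. ] w 0.0872
[-0.00044633  0.00961412 -0.00291911]
```

View pics/w9.png

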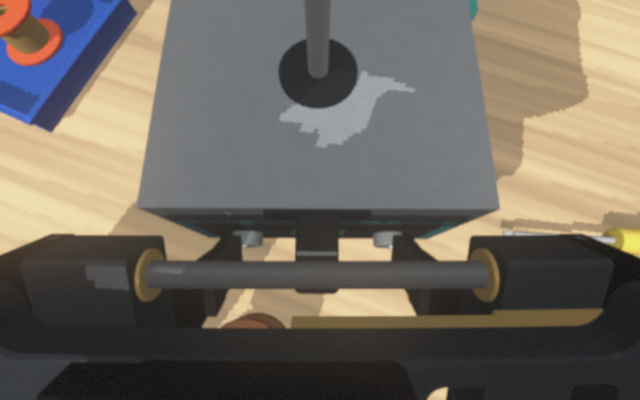

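View pics/s9.png

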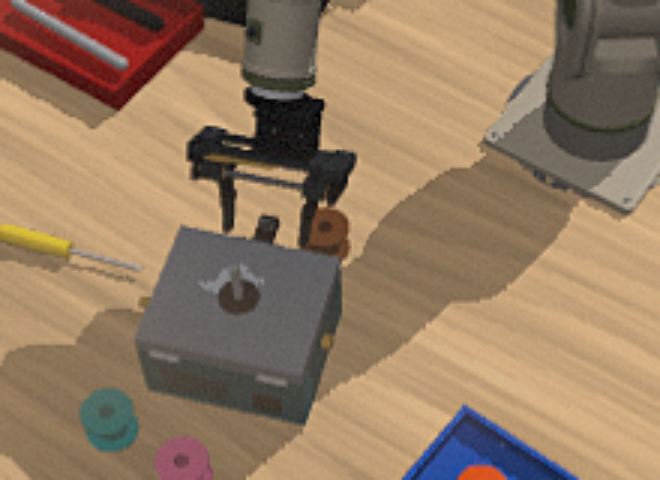

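Joint 3 is close to its limit (1.33 of 1.34) and the hand is 10 mm short. I'll reduce the forward tilt to relieve it, then go down.

Call:
{"method": "arm_command", "body": {"targets": [[[0,0,0,-3,0,0],[0,0.002,-0.001,-4,0,0],[0,0.004,-0.002,-4,0,0],[0,0.003,-0.001,0,0,0],[0,0,0,0,0,0],[0,0,0,0,0,0]]]}}

```text
time: 15.78
ee_pos: [0.4707, -0.2158, 0.0943]
eef_rot: [-0.475, 0.338, -0.465, 0.667]
ft_force: [-0.4, -0.2, -0.1]
width: 0.087
```

```bash
python3 -c "
from h import *
st()
print(todo([.4707,-.2152,.093]))
"
```

```text
t 15.78 p [ 0.4707 -0.2158  0.0943] x [ 0.339 -0.941 -0.01 ] y [ 0.298  0.118 -0.947] q [-0.67  0.19  1.29  2.13 -0.61  0.87 -0.24] F [-0.4 -0.2 -0.1] w 0.087
[-0.00049638  0.00132086 -0.00020859]
```

Call:
{"method": "arm_command", "body": {"targets": [[[0,0,0,0,0,0],[0,0,0,0,0,0],[0,0,0,0,0,0],[0,0,0,0,0,0],[0,0,0,0,0,0],[0,0,0,0,0,0],[0,0,0,0,0,0],[0,0,0,0,0,0],[0,0,0,0,0,0],[0,0,0,0,0,0]]], "hand": 0, "grip_force": 30}}

```text
time: 16.62
ee_pos: [0.4711, -0.2156, 0.0942]
eef_rot: [-0.475, 0.339, -0.464, 0.666]
ft_force: [0.7, 0.6, 0.1]
width: 0.0285
```

```bash
python3 -c "
from h import *
st()
"
```

```text
t 16.62 p [ 0.4711 -0.2156  0.0942] x [ 0.34 -0.94 -0.01] y [ 0.297  0.117 -0.948] q [-0.67  0.2   1.29  2.12 -0.61  0.87 -0.25] F [0.7 0.6 0.1] w 0.0285
```

Call:
{"method": "arm_command", "body": {"targets": [[[0,0,0,0,0,0],[0,0,0,0,0,0],[0,0,0,0,0,0],[0,0,0,0,0,0],[0,0,0,0,0,0]]]}}

```text
time: 17.03
ee_pos: [0.4711, -0.2157, 0.0942]
eef_rot: [-0.475, 0.339, -0.464, 0.666]
ft_force: [0.5, -0.9, -0.5]
width: 0.0234
```

```bash
cat >> h.py <<'E'
C=np.array([.573,-.179,0]); YAW=np.radians(19.5)
F=np.array([[np.cos(YAW),-np.sin(YAW),0],[np.sin(YAW),np.cos(YAW),0],[0,0,1]])
def loc(p): return F.T@(np.array(p)-C)
def gp(s): return s["ee_pos"]-.019*Ro.from_quat(s["eef_rot"]).as_matrix()[:,1]
def ang(s):
    g=loc(gp(s)); v=g-[.085,0,.1]   # from hinge; shut (-.2,0,.011)
    a=np.arctan2(v[2],-v[0])-np.arctan2(.011,.2); return g,np.degrees(a),np.hypot(v[0],v[2])
E
python3 -c "
from h import *
s=st(); print(ang(s))
"
```

```text
t 17.03 p [ 0.4711 -0.2157  0.0942] x [ 0.339 -0.941 -0.009] y [ 0.297  0.117 -0.948] q [-0.67  0.2   1.29  2.12 -0.61  0.87 -0.24] F [ 0.5 -0.9 -0.5] w 0.0234
(array([-0.11438046, -0.0008188 ,  0.11225686]), np.float64(0.3697184541790589), np.float64(0.19975684875968658))
```

Gripped on the tongue: width 23.4 mm, and the grasp point's radius from the hinge is 199.8 mm (200.3 expected). Next is the opening arc, with the tool turning about two thirds as much as the cover.

```bash
cat >> h.py <<'E'
def plan(thetas, turn):
    """rows taking grasp point along the arc to cover angles thetas (deg); tool turns `turn` deg per row about tool x (negative = follows)"""
    s=readout.read_state(); M=Ro.from_quat(s["eef_rot"]).as_matrix(); p=s["ee_pos"].copy()
    g0=loc(gp(s)); a0=np.arctan2(.011,.2); rad=.2003
    for th in thetas:
        a=np.radians(th)+a0
        g=C+F@np.array([.085-rad*np.cos(a),0*g0[1]+g0[1],.1+rad*np.sin(a)])
        M2=M@Ro.from_rotvec([np.radians(turn),0,0]).as_matrix()
        p2=g+.019*M2[:,1]; print((M.T@(p2-p)).round(4), turn); M,p=M2,p2
E
python3 -c "
from h import *
plan([1,2.5,4.5,6.5,8.5,10.5,12.5,14.5,16.5,18.5,20],-1.3)
"
```

```text
[-0.     -0.0022 -0.0001] -1.3
[-0.     -0.0049  0.0015] -1.3
[-0.0001 -0.0065  0.0023] -1.3
[-0.0001 -0.0064  0.0023] -1.3
[-0.0001 -0.0064  0.0024] -1.3
[-0.0001 -0.0064  0.0025] -1.3
[-0.0001 -0.0063  0.0026] -1.3
[-0.0001 -0.0063  0.0026] -1.3
[-0.     -0.0062  0.0027] -1.3
[-0.     -0.0062  0.0028] -1.3
[-0.     -0.0046  0.002 ] -1.3
```

Call:
{"method": "arm_command", "body": {"targets": [[[0,-0.0022,0,-1.3,0,0],[0,-0.0049,0.0015,-1.3,0,0],[0,-0.0065,0.0023,-1.3,0,0],[0,-0.0064,0.0023,-1.3,0,0],[0,-0.0064,0.0024,-1.3,0,0],[0,-0.0064,0.0025,-1.3,0,0],[0,-0.0063,0.0026,-1.3,0,0],[0,-0.0063,0.0026,-1.3,0,0],[0,-0.0062,0.0027,-1.3,0,0],[0,-0.0062,0.0028,-1.3,0,0],[0,-0.0046,0.002,-1.3,0,0],[0,0,0,0,0,0]]]}}

```text
time: 18.03
ee_pos: [0.4813, -0.2121, 0.1598]
eef_rot: [-0.556, 0.394, -0.418, 0.601]
ft_force: [1.0, 0.7, -3.9]
width: 0.0235
```

```bash
python3 -c "
from h import *
s=st();print(ang(s))
t=cam('scene'); cv2.imwrite('pics/s10.png',cv2.resize(t['pixels'][70:230,200:420],None,fx=3,fy=3))
plan([21.5,23.5,25.5,27.5,29.5,31.5,33.5,35.5,37.5,39,40],-1.3)
"
```

```text
t 18.03 p [ 0.4813 -0.2121  0.1598] x [ 0.341 -0.94  -0.009] y [ 0.064  0.033 -0.997] q [-0.75  0.29  1.29  1.89 -0.37  1.16 -0.55] F [ 1.   0.7 -3.9] w 0.0235
(array([-0.09885367, -0.00079896,  0.17876182]), np.float64(20.041909060824988), np.float64(0.20001399602980197))
[-0.     -0.0051  0.002 ] -1.3
[-0.     -0.0061  0.0029] -1.3
[-0.     -0.0061  0.003 ] -1.3
[-0.     -0.0061  0.0031] -1.3
[-0.     -0.006   0.0031] -1.3
[-0.     -0.006   0.0032] -1.3
[-0.     -0.0059  0.0033] -1.3
[-0.     -0.0059  0.0034] -1.3
[-0.     -0.0058  0.0034] -1.3
[-0.     -0.0044  0.0025] -1.3
[-0.     -0.0029  0.0015] -1.3
```

View pics/s10.png

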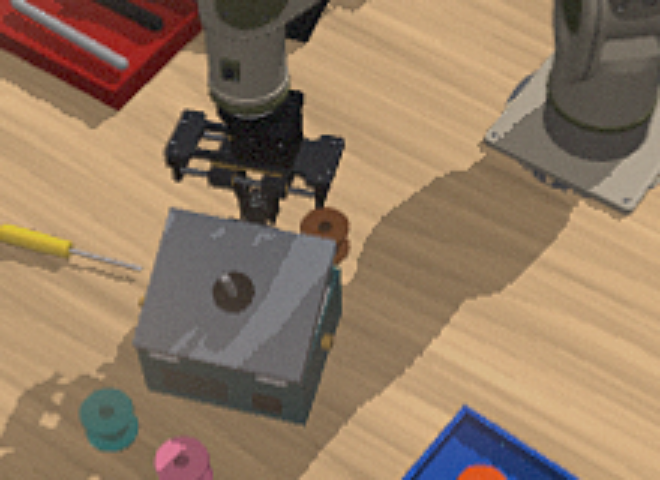

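The cover is lifting with the hand (about 20°), and joints and forces look fine. Continuing.

Call:
{"method": "arm_command", "body": {"targets": [[[0,-0.0051,0.002,-1.3,0,0],[0,-0.0061,0.0029,-1.3,0,0],[0,-0.0061,0.003,-1.3,0,0],[0,-0.0061,0.0031,-1.3,0,0],[0,-0.006,0.0031,-1.3,0,0],[0,-0.006,0.0032,-1.3,0,0],[0,-0.0059,0.0033,-1.3,0,0],[0,-0.0059,0.0034,-1.3,0,0],[0,-0.0058,0.0034,-1.3,0,0],[0,-0.0044,0.0025,-1.3,0,0],[0,-0.0029,0.0015,-1.3,0,0],[0,0,0,0,0,0]]]}}

```text
time: 19.08
ee_pos: [0.5125, -0.2011, 0.2182]
eef_rot: [0.626, -0.443, 0.365, -0.528]
ft_force: [-4.4, 4.4, -2.2]
width: 0.0239
```

```bash
python3 -c "
from h import *
s=st();print(ang(s))
plan([41.5,43.5,45.5,47.5,49.5,51.5,53.5,55.5,57.5,59,60],-1.3)
"
```

```text
t 19.08 p [ 0.5125 -0.2011  0.2182] x [ 0.341 -0.94  -0.011] y [-0.17  -0.05  -0.984] q [-0.64  0.52  1.2   1.59 -0.35  1.49 -0.62] F [-4.4  4.4 -2.2] w 0.0239
(array([-0.06106471, -0.00080095,  0.23695033]), np.float64(40.00735532414546), np.float64(0.20022560581640417))
[-0.     -0.0044  0.0024] -1.3
[-0.     -0.0058  0.0035] -1.3
[-0.     -0.0057  0.0036] -1.3
[-0.     -0.0057  0.0036] -1.3
[-0.     -0.0056  0.0037] -1.3
[-0.     -0.0056  0.0038] -1.3
[-0.     -0.0055  0.0038] -1.3
[ 0.     -0.0055  0.0039] -1.3
[ 0.     -0.0054  0.004 ] -1.3
[ 0.     -0.004   0.0029] -1.3
[ 0.     -0.0027  0.0018] -1.3
```

Call:
{"method": "arm_command", "body": {"targets": [[[0,-0.0044,0.0024,-1.3,0,0],[0,-0.0058,0.0035,-1.3,0,0],[0,-0.0057,0.0036,-1.3,0,0],[0,-0.0057,0.0036,-1.3,0,0],[0,-0.0056,0.0037,-1.3,0,0],[0,-0.0056,0.0038,-1.3,0,0],[0,-0.0055,0.0038,-1.3,0,0],[0,-0.0055,0.0039,-1.3,0,0],[0,-0.0054,0.004,-1.3,0,0],[0,-0.004,0.0029,-1.3,0,0],[0,-0.0027,0.0018,-1.3,0,0],[0,0,0,0,0,0]]]}}

```text
time: 20.08
ee_pos: [0.5606, -0.184, 0.2613]
eef_rot: [0.687, -0.485, 0.307, -0.446]
ft_force: [-4.3, 6.4, -1.8]
width: 0.024
```

Call:
{"method": "arm_command", "body": {"targets": [[[0,0,0,0,0,0],[0,0,0,0,0,0],[0,0,0,0,0,0]]]}}

```text
time: 20.33
ee_pos: [0.5603, -0.1841, 0.2611]
eef_rot: [0.686, -0.485, 0.308, -0.447]
ft_force: [-2.8, 5.6, -3.6]
width: 0.0234
```

```bash
python3 -c "
from h import *
s=st();print(ang(s))
t=cam('scene'); cv2.imwrite('pics/s11.png',cv2.resize(t['pixels'][70:270,200:420],None,fx=3,fy=3,interpolation=cv2.INTER_CUBIC))
c=cam('wrist'); cv2.imwrite('pics/w11.png',c['pixels'])
# predicted cover front corners, at 60 deg (top face), and pivot ends
H=lambda th,y,l,z: C+F@np.array([.085-l*np.cos(th)+z*np.sin(th),y,.1+l*np.sin(th)+z*np.cos(th)])
for d in (55,60,65):
    th=np.radians(d); X=[H(th,.1,.17,.022),H(th,-.1,.17,.022),H(th,.1,.17,0),H(th,0,.085,.082)]
    print(d,((proj(t,X)-[200,70])*3).round(1).tolist(), proj(c,X).round(1).tolist())
"
```

```text
t 20.33 p [ 0.5603 -0.1841  0.2611] x [ 0.34  -0.94  -0.012] y [-0.39  -0.129 -0.912] q [-0.48  0.75  1.11  1.22 -0.34  1.81 -0.67] F [-2.8  5.6 -3.6] w 0.0234
(array([-0.00591854, -0.00075737,  0.27845205]), np.float64(59.85376977800283), np.float64(0.20027809242312297))
55 [[314.5, 251.3], [138.2, 214.8], [319.3, 245.3], [200.8, 324.0]] [[139.7, 214.3], [491.5, 218.6], [159.0, 222.5], [316.9, 3.0]]
60 [[310.9, 257.7], [133.2, 220.7], [316.0, 249.9], [198.1, 332.8]] [[124.8, 202.8], [506.4, 207.5], [146.7, 216.1], [317.1, -24.5]]
65 [[307.1, 265.3], [128.0, 227.8], [312.5, 255.7], [195.5, 341.8]] [[108.2, 187.0], [523.1, 191.9], [132.8, 206.4], [317.3, -53.0]]
```

View pics/s11.png

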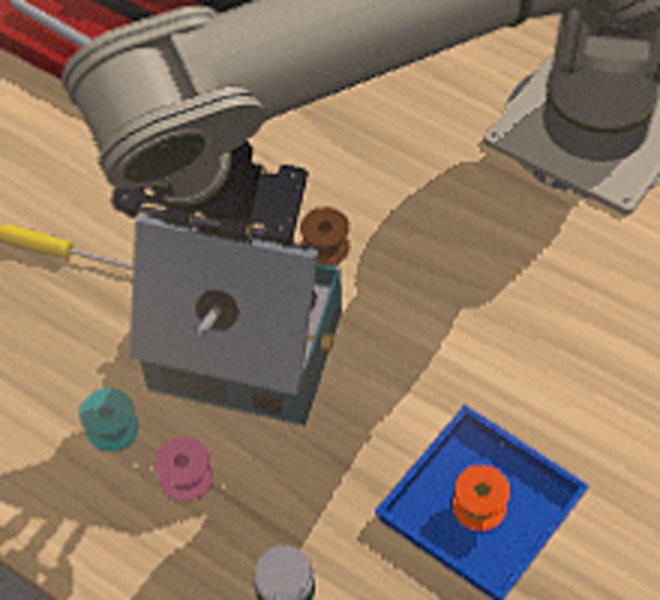

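View pics/w11.png

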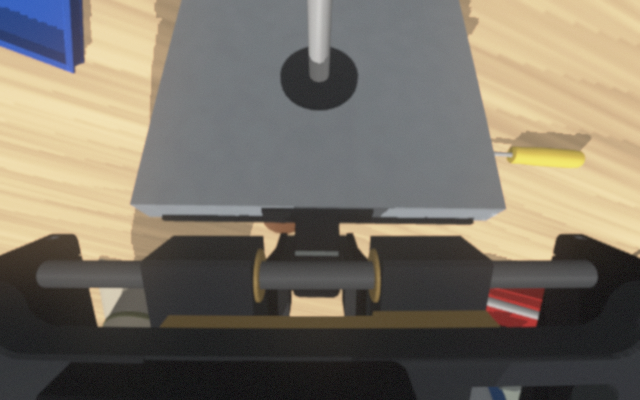

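The wrist view puts the front corners at (133,204) and (503,209), which indicates about 58–59°. The scene view suggests a little less. I'll check the scene view against the corners seen with the cover shut.

```bash
python3 - <<'E'
from h import *
from scipy.optimize import least_squares
t=cam("scene"); c=cam("wrist"); s=st(); print(ang(s))
H=lambda th,y,l,z,C0=C: C0+F@np.array([.085-l*np.cos(th)+z*np.sin(th),y,.1+l*np.sin(th)+z*np.cos(th)])
im0=cv2.imread("pics/scene0.png"); im1=t["pixels"]
a=cv2.resize(im0[130:220,230:330],None,fx=4,fy=4,interpolation=cv2.INTER_CUBIC);b=cv2.resize(im1[130:220,230:330],None,fx=4,fy=4,interpolation=cv2.INTER_CUBIC)
cv2.imwrite("pics/cmp.png",np.hstack([a,b]))
for d in (0,60):
    th=np.radians(d); X=[H(th,.1,.17,.022),H(th,-.1,.17,.022),H(th,.1,0,.022),H(th,-.1,0,.022),H(th,0,.085,.082),H(th,0,.085,.026)]
    print(d,((proj(t,X)-[230,130])*4).round(1).tolist())
E
```

```text
t 20.53 p [ 0.5603 -0.1841  0.2611] x [ 0.34  -0.94  -0.012] y [-0.39  -0.129 -0.912] q [-0.48  0.75  1.11  1.22 -0.34  1.81 -0.67] F [-2.8  5.8 -3.9] w 0.024
(array([-0.00590107, -0.00073855,  0.27843412]), np.float64(59.855896060001825), np.float64(0.20025419114994922))
0 [[331.3, 102.7], [118.8, 58.5], [279.2, 260.6], [55.9, 211.1], [190.1, 115.6], [195.6, 153.3]]
60 [[294.5, 103.6], [57.6, 54.3], [273.6, 286.0], [50.4, 236.1], [144.1, 203.7], [166.1, 174.4]]
```

View pics/cmp.png

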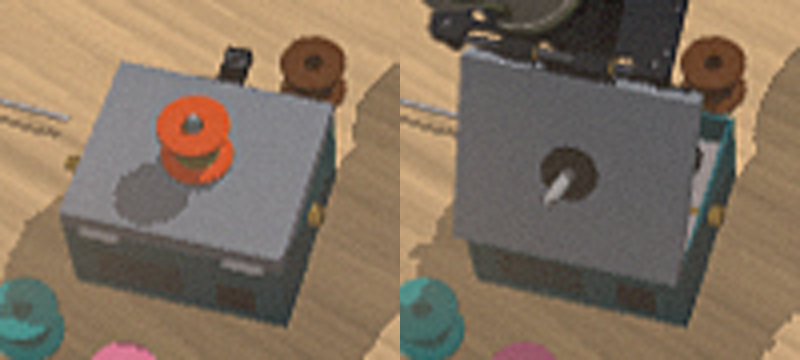

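```bash
python3 - <<'E'
from h import *
from scipy.optimize import least_squares
c=cam("wrist"); s=st()
im=c["pixels"]; cv2.imwrite("pics/w12.png",np.vstack([cv2.resize(im[170:235,110:210],None,fx=6,fy=4,interpolation=cv2.INTER_CUBIC),cv2.resize(im[170:235,430:530],None,fx=6,fy=4,interpolation=cv2.INTER_CUBIC)]))
E
```

```text
t 20.58 p [ 0.5603 -0.1841  0.2611] x [ 0.34  -0.94  -0.012] y [-0.39  -0.129 -0.912] q [-0.48  0.75  1.11  1.22 -0.34  1.81 -0.67] F [-2.5  5.4 -4.1] w 0.0238
```

View pics/w12.png

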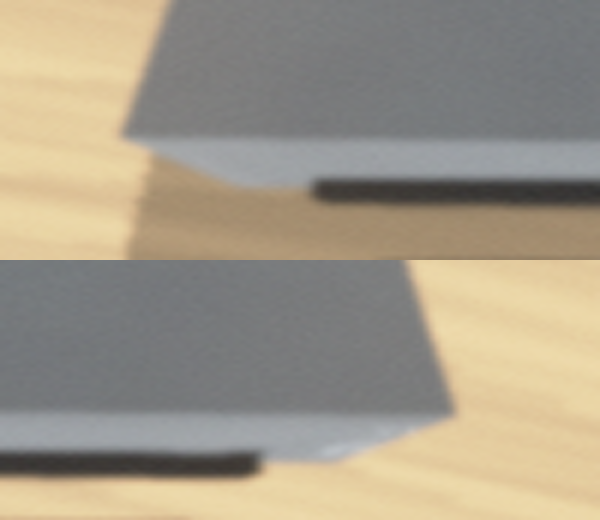

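Zoomed in, the corners are at (130,204) and (506,208), giving about 59.4°. Kinematics gives 59.9°. I'll nudge up half a degree and then check that the hold is steady.

Call:
{"method": "arm_command", "body": {"targets": [[[0,-0.0014,0.0011,0,0,0],[0,0,0,0,0,0],[0,0,0,0,0,0],[0,0,0,0,0,0],[0,0,0,0,0,0],[0,0,0,0,0,0],[0,0,0,0,0,0],[0,0,0,0,0,0],[0,0,0,0,0,0]]]}}

```text
time: 21.33
ee_pos: [0.5617, -0.1836, 0.2619]
eef_rot: [0.686, -0.485, 0.308, -0.447]
ft_force: [-3.5, 5.2, -3.9]
width: 0.0237
```

```bash
python3 - <<'E'
from h import *
s=st(); print(ang(s), np.abs(s["joint_vel"]).max())
t=cam("top"); cv2.imwrite("pics/t13.png",t["pixels"])
E
```

```text
t 21.33 p [ 0.5617 -0.1836  0.2619] x [ 0.34  -0.94  -0.012] y [-0.39  -0.129 -0.912] q [-0.48  0.76  1.11  1.22 -0.34  1.82 -0.67] F [-3.5  5.2 -3.9] w 0.0237
(array([-0.00442178, -0.00074846,  0.2792284 ]), np.float64(60.336083928907506), np.float64(0.20029746655788383)) 0.0017126412028982314
```

View pics/t13.png

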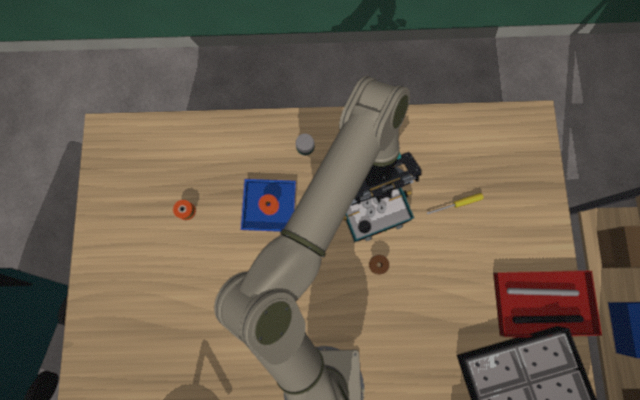

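The top view shows the reel upright in the tray at (268,205) and the drive rolls exposed at (373,212). The tin, full reel and screwdriver are where they started. Handing in.

```bash
python3 -c "
from bench import r
print(r.close_job())"
```

```text
the job is handed in; nothing more can be done
None
```

I slid the finished reel straight up off the spindle with the cover shut and stood it upright near the middle of the blue tray. I set it down in contact with the floor (about 13 N at touchdown) before opening the fingers. Then I gripped the cover's pull and raised the cover, and I handed in at about 21 s with the arm still holding it.

- **Cover angle:** the arm's position puts it at 60.3°. The last wrist picture, taken before a final nudge of about half a degree, read about 59.4°, so roughly 59.9° after it. The scene picture gave about 59° (±1.5°), also before the nudge.
- **Hold:** the arm was still, the fingers were at 23.7 mm on the 24 mm pull, and the wrist force was about 7 N.
- **Other items:** the last top picture shows the reel still upright in the tray and the full reel, screwdriver and tin where they started.
- **Joint limits:** joint 2 reached its range limit and joint 3 came close to its own while I tilted the hand for the pull. I reduced the tilt, and by the final pose both were clear of their limits.

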